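Park the portafilter behind the dock's check flap

TASK

Put the portafilter away in its beech dock: push its round head in through the hinged steel flap, handle last, until the flap has dropped shut behind the head and you feel the sprung pad at the back give to about half its travel (about 8 N of push in all), then let go and leave it lying flat with its handle sticking out under the closed flap. Be gentle - never ram the dock with more than about 13 N - and leave the cup and the jar where they are.

Things in the scene. Friction and masses are not known exactly. Their poses are not given: they have to be found in the camera images.
- portafilter: Stainless portafilter lying flat, about 0.5 kg. Origin on the bench under the centre of its round head (68 mm across, 50 tall); z up; the level handle points along -x. A neck 15 mm thick leads to a black round handle, 24 mm thick, running from 52 to 195 mm behind the head's centre, its axis 20 mm above the bench. It may be slid along the bench.
- grip (a point): Point on the handle's axis where to grip it from above, 155 mm behind the head's centre and 20 mm above the bench (same axes as the portafilter). Gripped here the fingers stay outside the dock to the end.
- dock: Fixed roofed beech dock, 101 mm wide, 200 long, 72 high, closed behind, without floor (the bench is its floor). Origin on the bench at mid-mouth, in the plane of the shut flap; x points straight into the dock, z up. Passage 73 mm wide, 66 high, 14 mm walls; flared lips reach 25 mm out before the flap plane. Roof: clear window over the front 70 mm, then wood.
- window (a point): Centre of the clear roof window, 32 mm behind the flap plane, 70 mm up. Beyond it, hidden under the wood, a sprung pad's face stands 99 to 131 mm behind the flap plane, set anew each time, not measured: the head's centre is 65 to 97 mm past the flap plane at first touch. The pad gives from 3 N, is half in (3 mm) at 6.6 N, stops dead at 6 mm, 10 N; the tool feels 1 to 3 N of friction besides.
- flap (a joint): Angle of the steel flap (rad): 0 hanging shut, grows as it swings inward and up, at most 1.5; never outward. A light spring shuts it. 69 mm wide, 28 tall, hinged 62 mm up; its lower edge is 34 mm above the bench: the head must push it open, the handle (top at 32 mm) passes under. It rests on the head at 1.1 rad and drops once the head's centre is about 60 mm past the flap plane.
- cup: Bystander: pale green ceramic cup, 80 mm across, 62 mm high; origin at the centre of its underside.
- jar: Bystander: smoked glass jar with a wooden lid, 80 mm across, 110 mm high; origin at the centre of its underside.
Not all that is in view belongs to the job. Of the things that look like the portafilter, the smaller one is meant. Of the things that look like the dock, the larger one is meant.

How it is judged:
By the outcome, as a careful person would: the job done as asked, in the order asked, and still so for the second after the job is handed in, with the robot touching nothing.
It also fails if it takes over 67 s, if anything falls off the work surface, if the arm or the gripper's body presses on something with over 40 N, if the wrist force passes 120 N, or if a joint passes its speed limit or range.

ROBOT

A 6-joint arm with a two-finger parallel gripper is mounted at the origin on the work surface. World frame = base frame: x ahead of the robot, y to its left, z up, the work surface at z = 0. Lengths are in m, angles in rad, forces in N, time in s.
With the tool pointing down it reaches from about 0.325 to 0.9 m from the base axis. Payload 6.1 kg.
Tool frame: the origin (TCP) lies at the very end of the fingers, on their centre line; the grasp point (between the pads) lies 19 mm behind it (ctrl.grip_point_offset is the distance from the TCP to the grasp point, in m); z points along the fingers, y is the direction in which the jaws open and shut (so a half turn about z gives the same grasp; the last joint's range is limited). The gripper opens to 87 mm and grips with 3 to 60 N. Pads are 19 mm wide; open, the fingers measure 117 mm over their backs; the gripper's body (75 mm by 190 mm) begins 51 mm behind the grasp point.
Start: joints at [-1.362, 0.22, 1.526, -0, 1.395, -0.126], TCP at [0.205, -0.59, 0.223] pointing down, gripper open.
Joint ranges: [-2.98, 2.98], [-0.91, 2.08], [0.09, 2.57], [-1.24, 4.39], [0.2, 2.65], [-2.68, 2.68]. Speed limits (rad/s): [2.57, 2.57, 3.01, 3.14, 3.14, 3.14].

INTERFACE

Orientations are given as a unit quaternion [w, x, y, z].
In Python, from workcell import readout, imaging, order, ctrl gives the robot as it stands.
- The arm moves only by the tool move_arm, never from a script. Its argument "steps" is one flat list of numbers, 6 for each row, row after row: the shift along the tool's x, y, z in m, then the turn, a rotation vector about the tool's x, y, z in rad. A call has 1 to 5 rows; each row is the pose to reach, as a shift and turn from the pose measured when the call began, along the tool's axes at that moment; what a row does not reach only later rows make up. A row lasts 1/12 s, in which the tool goes at most 41.7 mm and 7.16 degrees, less where a joint would pass 70% of its speed; a pose out of reach is approached as far as the arm can. A call with a gripper value outside its range is refused whole. "jaw" is the closure in counts, from 0 (fully open) to 255 (shut), set as the call begins (left out, the last holds). The fingers move at their own pace and stop on an object; "force" is the grip in N (left out, the last holds). Time passes only in rows, so rows that repeat a pose let the fingers close. It gives the time, the measured TCP pose, the force and the opening at its end, in the units of the state.
- readout.state(): the state, without advancing time (a new reading comes with each control period).
- imaging.read_camera(name): name is "scene" or "top" or "wrist"; returns a dict with "image" (480x640x3 uint8, red, green, blue), "intrinsics" (3x3 intrinsics, pixels), "dist_coeffs" ([k1, k2, p1, p2, k3] as OpenCV has them; the pictures are not rectified), "origin" and "attitude" of the camera in the world. Camera axes: x right, y down, z forward; pixel columns grow to the right and rows downward; lengths in m; the calibration is good to about 2 mm. A picture is of the moment at which its call begins. There is no depth.
- order.sign_off(): hands the job in, once; it reports no verdict.
The state is a dict: "clock": time; "qpos": joint angles; "dq": joint speeds; "joint_efforts": joint torques, N m; "position": TCP position; "tool_rot": TCP orientation; "ft_force": force on the tool from outside, world axes, zero at the start; "ft_torque": the same for the moment, N m; "grip_width": finger opening in m.
Only numpy, scipy, OpenCV 4.12 (cv2) and the standard library are available. Lean on these libraries where they do the work, as an engineer would, in place of code of your own. Each camera call takes 0.05 s, during which the arm holds its last target. There are 200 camera calls.

## Working session

There is one attempt and no reset: what is moved stays moved. The work goes in short steps, Python scripts to look and compute and a tool call to move; the robot and the scene stay as the last step left them, time stands still between calls to the robot, and variables do not carry over. Pictures are saved under pics/ and viewed, about 8 in all and at most 12, crops included, and the job is handed in when it is done.

Besides the shell and the picture viewer there is one more tool, called by a JSON object that holds its "fn" and its "kwargs". move_arm: Moves the arm, as the interface text tells. Its arguments: {"type":"object","properties":{"steps":{"type":"array","items":{"type":"number"}},"jaw":{"type":"number"},"force":{"type":"number"}},"required":["steps"]}

```bash
mkdir -p pics
cat > h.py <<'E'
import numpy as np, cv2
from scipy.spatial.transform import Rotation as R
from workcell import readout, imaging, order, ctrl
def q(s): w,x,y,z=s; return R.from_quat([x,y,z,w]).as_matrix()
def cam(n,f=None):
    c=imaging.read_camera(n)
    if f: cv2.imwrite('pics/'+f,c['image'][:,:,::-1])
    a=np.array(c['attitude'],float); c['R']=a if a.shape==(3,3) else q(a)
    return c
def ray(c,uv,z):
    p=cv2.undistortPoints(np.array(uv,float).reshape(-1,1,2),np.array(c['intrinsics']),np.array(c['dist_coeffs'])).reshape(-1,2)
    d=np.c_[p,np.ones(len(p))]@c['R'].T; o=np.array(c['origin'])
    return o+d*((z-o[2])/d[:,2])[:,None]
def proj(c,P):
    Rw=c['R'].T; t=-Rw@np.array(c['origin'])
    return cv2.projectPoints(np.array(P,float).reshape(-1,1,3),cv2.Rodrigues(Rw)[0],t,np.array(c['intrinsics']),np.array(c['dist_coeffs']))[0].reshape(-1,2)
E
python3 - <<'E'
from h import *
for n in ['scene','top']:
    c=cam(n,n+'0.png'); print(n,c['origin'],c['R'].round(3).tolist(),c['intrinsics'])
print(readout.state())
E
```

```text
scene [ 1.16753603 -0.6132473   0.62737611] [[0.736, 0.375, -0.564], [0.677, -0.419, 0.605], [-0.009, -0.827, -0.562]] [[497.99386924   0.         318.10278183]
 [  0.         497.99386924 242.19003915]
 [  0.           0.           1.        ]]
top [ 0.50694575 -0.00548898  1.13384708] [[-0.021, -0.997, 0.073], [-1.0, 0.021, -0.002], [0.0, -0.073, -0.997]] [[449.04124155   0.         320.65780146]
 [  0.         449.04124155 237.47426181]
 [  0.           0.           1.        ]]
{'clock': 0.1, 'qpos': array([-1.36208709e+00,  2.21165374e-01,  1.52749452e+00, -1.22136438e-05,
        1.39469826e+00, -1.26133276e-01]), 'dq': array([-1.11842107e-03, -2.31297180e-03, -2.92751433e-03, -7.02081108e-04,
       -5.41259410e-04, -3.47615020e-05]), 'joint_efforts': array([ 1.16374060e-03, -4.95948136e+01, -3.88517654e+01,  7.03682145e-02,
        5.15991112e-02, -4.26243105e-05]), 'position': array([ 0.20524381, -0.58974688,  0.22153659]), 'tool_rot': array([-8.81746723e-04,  9.86017204e-01,  1.66641216e-01, -4.24428026e-05]), 'ft_force': array([-0.42886502, -0.19465537, -0.24996374]), 'ft_torque': array([-0.06666248,  0.04652072,  0.01292285]), 'grip_width': 0.08698254379799811}
```

View pics/scene0.png

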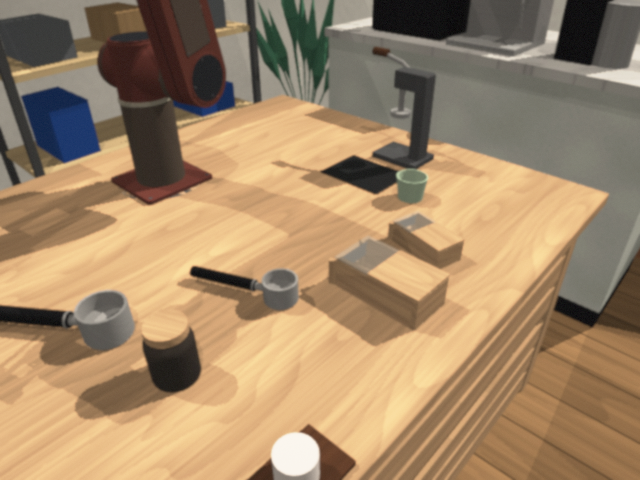

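View pics/top0.png

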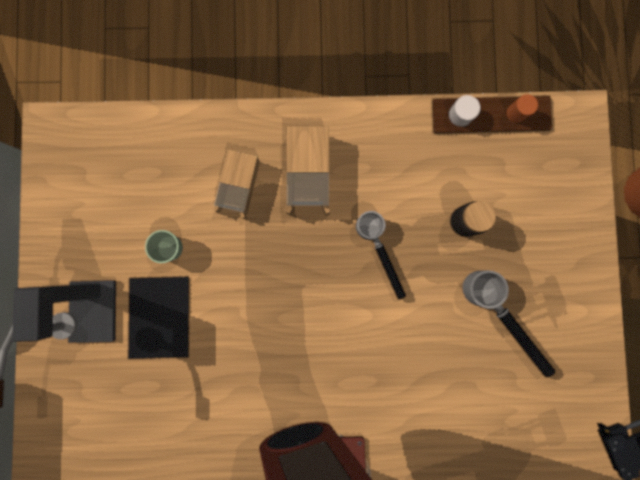

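The top view shows these look-alikes:
- **Portafilters:** the small one has its head at (371,225) and handle end at (402,296). The large one is at (487,290).
- **Docks:** the large one is at (308,165), mouth at row ~207. The small one is at (237,182).

I choose the small portafilter and the large dock. The cup is at (163,247) and the jar at (472,219).

Run:
```python
from h import *
c=cam('top'); im=c['image']
cv2.imwrite('pics/crop1.png',cv2.resize(im[110:310,270:420],None,fx=4,fy=4,interpolation=cv2.INTER_CUBIC)[:,:,::-1][:600*2:1][:800])
hsv=cv2.cvtColor(im,cv2.COLOR_RGB2HSV)
m=((hsv[...,2]<60)).astype(np.uint8); m[:, :360]=0; m[:,430:]=0; m[:225]=0; m[310:]=0
n,l,s,ce=cv2.connectedComponentsWithStats(m); i=1+s[1:,4].argmax(); print(s[i],ce[i])
ys,xs=np.where(l==i); P=ray(c,np.c_[xs,ys],0.025)[:,:2]
mu=P.mean(0); w,v=np.linalg.eigh(np.cov(P.T)); d=v[:,1]; t=(P-mu)@d
print('handle',mu,d,t.min(),t.max())
m=((hsv[...,1]<70)&(hsv[...,2]>60)).astype(np.uint8); mm=m*0; mm[205:245,350:392]=m[205:245,350:392]
n,l,s,ce=cv2.connectedComponentsWithStats(mm); i=1+s[1:,4].argmax(); print(s[i],ce[i]); print('head',ray(c,[ce[i]],0.04))
m2=m*0; m2[160:225,270:345]=m[160:225,270:345]
n,l,s,ce=cv2.connectedComponentsWithStats(m2); i=1+s[1:,4].argmax(); print('win',s[i],ce[i],ray(c,[ce[i]],0.07))
b=cv2.boxPoints(cv2.minAreaRect(np.argwhere(l==i)[:,::-1].astype(np.float32))); print(b,ray(c,b,.07))
```

```text
[376 245  29  54 462] [390.43290043 271.48917749]
handle [ 0.50053701 -0.17711623] [-0.92475669 -0.38055889] -0.06775375928677674 0.06918758535401699
[356 211  30  34 690] [370.59275362 225.96231884]
head [[ 0.61254348 -0.12997834  0.04      ]]
win [289 174  38  31 306] [308.81045752 194.72875817] [[0.68779517 0.01895666 0.07      ]]
[[289. 174.]
 [326. 174.]
 [326. 204.]
 [289. 204.]] [[ 0.73897524  0.06549547  0.07      ]
 [ 0.73710657 -0.0232521   0.07      ]
 [ 0.66458    -0.02165284  0.07      ]
 [ 0.66644729  0.0666842   0.07      ]]
```

View pics/crop1.png

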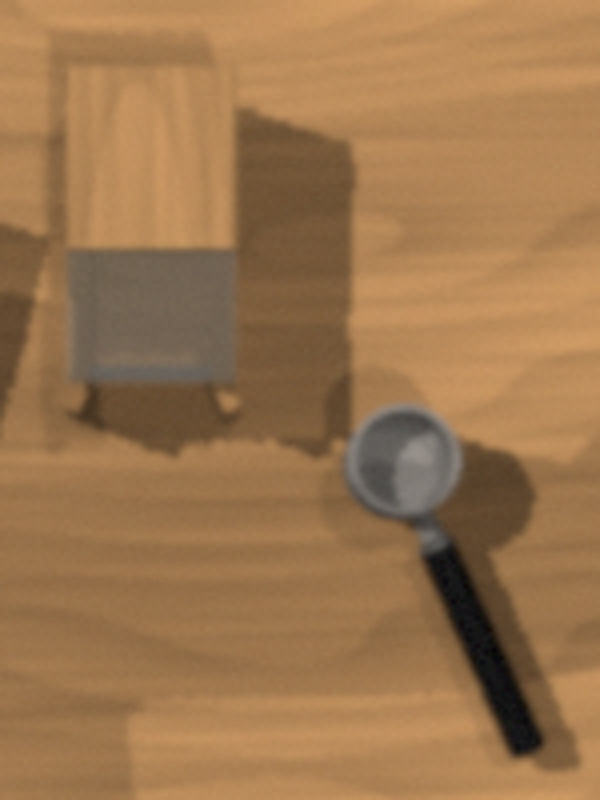

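The crop confirms the small portafilter (head centre near (371,225)). It also shows the large dock with its mouth facing the robot, its window over rows 172–205 and the flared lips.

```bash
cat >> h.py <<'E'
def go(x,y,z,yawdeg):
    s=readout.state(); T=q(s['tool_rot']); p=np.array(s['position'])
    a=np.radians(yawdeg); X=np.array([np.cos(a),np.sin(a),0]); Z=np.array([0,0,-1.]); G=np.c_[X,np.cross(Z,X),Z]
    sh=T.T@(np.array([x,y,z])-p); rv=R.from_matrix(T.T@G).as_rotvec()
    print('clock %.2f'%s['clock'],'pos',p.round(4),'yaw %.2f'%np.degrees(np.arctan2(T[1,0],T[0,0])),'F',np.round(s['ft_force'],2),'w %.4f'%s['grip_width'])
    print('shift',sh.round(4),'rv',rv.round(4), 'dist',np.linalg.norm(sh).round(4))
E
python3 - <<'E'
from h import *
c=cam('top')
P=ray(c,[[308,172.2],[308,126.2],[286.7,150],[328.7,150],[287,185],[329,185]],.072);print(P.round(4))
go(.466,-.191,.15,22.4)
E
```

```text
[[ 0.742   0.0198  0.072 ]
 [ 0.8542  0.0176  0.072 ]
 [ 0.797   0.0699  0.072 ]
 [ 0.7949 -0.031   0.072 ]
 [ 0.712   0.0706  0.072 ]
 [ 0.7099 -0.0298  0.072 ]]
clock 0.20 pos [ 0.2053 -0.5899  0.2218] yaw 19.18 F [-0.23  0.74  0.04] w 0.0869
shift [ 0.3773 -0.291   0.0723] rv [-0.0012 -0.0002 -0.0562] dist 0.4819
```

{"fn": "move_arm", "kwargs": {"steps": [0.025, -0.019, 0.004, 0, 0, 0, 0.05, -0.039, 0.008, 0, 0, 0, 0.075, -0.058, 0.012, 0, 0, 0, 0.1, -0.077, 0.016, 0, 0, 0, 0.126, -0.097, 0.02, 0, 0, 0], "jaw": 90}}

```text
clock: 0.62
position: [0.2928, -0.4556, 0.2015]
tool_rot: [-0.001, 0.986, 0.166, -0.0]
ft_force: [-0.3, -0.7, 1.1]
grip_width: 0.0621
```

{"fn": "move_arm", "kwargs": {"steps": [0.025, -0.019, 0.004, 0, 0, 0, 0.05, -0.039, 0.008, 0, 0, 0, 0.075, -0.058, 0.012, 0, 0, 0, 0.1, -0.077, 0.016, 0, 0, 0, 0.126, -0.097, 0.02, 0, 0, 0]}}

```text
clock: 1.03
position: [0.3805, -0.3213, 0.1815]
tool_rot: [-0.001, 0.986, 0.166, -0.0]
ft_force: [-0.7, 0.1, 0.5]
grip_width: 0.0561
```

Run:
```python
from h import *
go(.466,-.191,.15,22.4)
```

```text
clock 1.03 pos [ 0.3805 -0.3213  0.1815] yaw 19.13 F [-0.71  0.14  0.49] w 0.0561
shift [ 0.1235 -0.0951  0.0316] rv [-0.0013 -0.0002 -0.0571] dist 0.159
```

{"fn": "move_arm", "kwargs": {"steps": [0.025, -0.019, 0.006, 0, 0, -0.01, 0.05, -0.038, 0.012, 0, 0, -0.02, 0.075, -0.057, 0.019, 0, 0, -0.035, 0.1, -0.076, 0.025, 0, 0, -0.045, 0.1235, -0.095, 0.0315, -0.001, 0, -0.057]}}

```text
clock: 1.45
position: [0.4667, -0.1896, 0.15]
tool_rot: [-0.0, 0.981, 0.195, 0.0]
ft_force: [0.7, -0.7, 0.5]
grip_width: 0.0562
```

Run:
```python
from h import *
c=cam('wrist','wrist1.png'); print(c['origin'],c['R'].round(2).tolist())
go(.466,-.191,.004,22.4)
```

```text
[ 0.53937579 -0.15904866  0.31124389] [[0.38, -0.89, -0.27], [-0.92, -0.36, -0.11], [0.0, 0.29, -0.96]]
clock 1.50 pos [ 0.468  -0.185   0.1485] yaw 22.58 F [-1.6   4.5  -1.04] w 0.0560
shift [-0.0045  0.0053  0.1445] rv [-0.0038 -0.002   0.0032] dist 0.1446
```

View pics/wrist1.png

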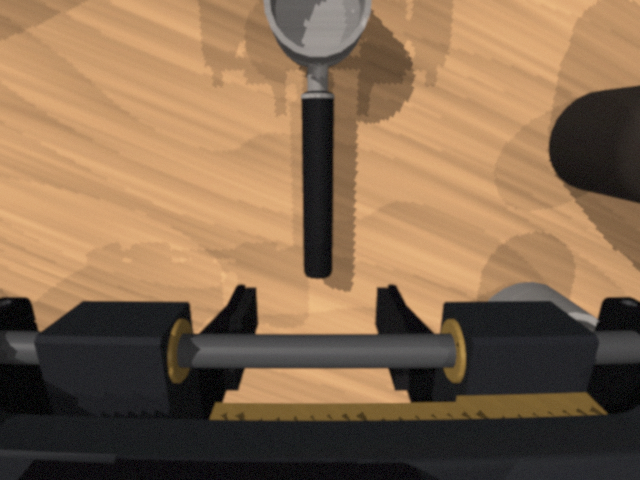

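The wrist view shows the handle centred between the fingers, from (317,97) to (318,276), with the head around (318,15). I'll take the pose from this picture.

Run:
```python
from h import *
c=cam('wrist'); im=c['image']; v=im.max(2)
m=(v<60).astype(np.uint8); mm=m*0; mm[90:290,285:350]=m[90:290,285:350]
n,l,s,ce=cv2.connectedComponentsWithStats(mm); i=1+s[1:,4].argmax(); print(s[i])
ys,xs=np.where(l==i); P=ray(c,np.c_[xs,ys],0.022)[:,:2]
mu=P.mean(0); w,V=np.linalg.eigh(np.cov(P.T)); d=V[:,1]; d*=np.sign(d[0]); t=(P-mu)@d
e=mu+d*t.min(); a=np.degrees(np.arctan2(d[1],d[0]))
print('end',e,'yaw',a,'len',np.ptp(t)); g=e+d*.036; print('grip',g,'head',e+d*.195)
go(g[0],g[1],.004,a)
```

```text
[ 309  103   30  179 5080]
end [ 0.43369914 -0.20445729] yaw 22.591479043194735 len 0.13828939355120143
grip [ 0.46693677 -0.1906276 ] head [ 0.61373628 -0.12954647]
clock 1.55 pos [ 0.4668 -0.1872  0.1488] yaw 22.66 F [ 0.2  -0.65  0.18] w 0.0563
shift [-0.0011  0.0037  0.1448] rv [-0.003   0.0001  0.0012] dist 0.1449
```

{"fn": "move_arm", "kwargs": {"steps": [0, 0.001, 0.03, 0, 0, 0, 0, 0.002, 0.06, 0, 0, 0, 0, 0.003, 0.085, 0, 0, 0, -0.001, 0.004, 0.105, 0, 0, 0, -0.001, 0.004, 0.115, 0, 0, 0]}}

```text
clock: 1.97
position: [0.4651, -0.1906, 0.031]
tool_rot: [-0.003, 0.981, 0.196, -0.002]
ft_force: [0.2, 0.3, -0.3]
grip_width: 0.0565
```

Run:
```python
from h import *
go(.4669,-.1906,.004,22.6)
```

```text
clock 1.97 pos [ 0.4651 -0.1906  0.031 ] yaw 22.63 F [ 0.2   0.33 -0.28] w 0.0565
shift [0.0017 0.0009 0.027 ] rv [-0.0063  0.0029  0.0006] dist 0.0271
```

{"fn": "move_arm", "kwargs": {"steps": [0.001, 0, 0.01, -0.003, 0.001, 0, 0.0015, 0.001, 0.018, -0.006, 0.002, 0, 0.0015, 0.001, 0.024, -0.006, 0.003, 0, 0.0015, 0.001, 0.026, -0.006, 0.003, 0, 0.0015, 0.001, 0.026, -0.006, 0.003, 0]}}

```text
clock: 2.38
position: [0.4668, -0.191, 0.0051]
tool_rot: [-0.0, 0.981, 0.196, 0.0]
ft_force: [0.7, 0.2, 0.5]
grip_width: 0.056
```

{"fn": "move_arm", "kwargs": {"steps": [0, 0, 0, 0, 0, 0, 0, 0, 0, 0, 0, 0, 0, 0, 0, 0, 0, 0, 0, 0, 0, 0, 0, 0, 0, 0, 0, 0, 0, 0], "jaw": 255, "force": 20}}

```text
clock: 2.8
position: [0.467, -0.1911, 0.0055]
tool_rot: [0.0, 0.981, 0.196, 0.0]
ft_force: [-0.6, -0.3, 0.3]
grip_width: 0.0309
```

Run:
```python
from h import *
go(.4669,-.1906,.004,22.6)
```

```text
clock 2.80 pos [ 0.467  -0.1911  0.0055] yaw 22.63 F [-0.62 -0.25  0.35] w 0.0309
shift [ 0.0001 -0.0006  0.0015] rv [ 0.0003 -0.0005  0.0005] dist 0.0016
```

{"fn": "move_arm", "kwargs": {"steps": [0, 0, 0, 0, 0, 0, 0, 0, 0, 0, 0, 0, 0, 0, 0, 0, 0, 0, 0, 0, 0, 0, 0, 0, 0, 0, 0, 0, 0, 0], "jaw": 255, "force": 55}}

```text
clock: 3.22
position: [0.4671, -0.1911, 0.0055]
tool_rot: [0.0, 0.981, 0.196, 0.0]
ft_force: [-0.2, -0.3, 0.7]
grip_width: 0.0223
```

{"fn": "move_arm", "kwargs": {"steps": [-0.008, 0, 0, 0, 0, 0, -0.02, 0, 0, 0, 0, 0, -0.035, 0, 0, 0, 0, 0, -0.048, 0, 0, 0, 0, 0, -0.055, 0, 0, 0, 0, 0]}}

```text
clock: 3.63
position: [0.4144, -0.2127, 0.0053]
tool_rot: [-0.0, 0.981, 0.196, -0.0]
ft_force: [1.2, 0.7, 1.2]
grip_width: 0.0231
```

Run:
```python
from h import *
go(.426,.0235,.0055,-0.8)
```

```text
clock 3.63 pos [ 0.4144 -0.2127  0.0053] yaw 22.58 F [1.16 0.69 1.19] w 0.0231
shift [ 1.014e-01 -2.136e-01 -1.000e-04] rv [-2.000e-04  0.000e+00  4.081e-01] dist 0.2365
```

{"fn": "move_arm", "kwargs": {"steps": [0.004, -0.008, 0, 0, 0, 0.015, 0.012, -0.025, 0, 0, 0, 0.05, 0.021, -0.045, 0, 0, 0, 0.085, 0.031, -0.065, 0, 0, 0, 0.12, 0.041, -0.086, 0, 0, 0, 0.16]}}

```text
clock: 4.05
position: [0.4187, -0.1178, 0.0055]
tool_rot: [0.0, 0.993, 0.115, 0.0]
ft_force: [0.3, -2.7, 0.6]
grip_width: 0.0229
```

Run:
```python
from h import *
go(.426,.0235,.0055,-0.8)
```

```text
clock 4.05 pos [ 0.4187 -0.1178  0.0055] yaw 13.19 F [ 0.3  -2.7   0.58] w 0.0229
shift [ 3.940e-02 -1.359e-01 -1.000e-04] rv [ 0.0007 -0.      0.2443] dist 0.1415
```

{"fn": "move_arm", "kwargs": {"steps": [0.006, -0.02, 0, 0, 0, 0.04, 0.012, -0.04, 0, 0, 0, 0.08, 0.018, -0.06, 0, 0, 0, 0.12, 0.024, -0.08, 0, 0, 0, 0.155, 0.029, -0.1, 0, 0, 0, 0.185]}}

```text
clock: 4.47
position: [0.4238, -0.0138, 0.0056]
tool_rot: [0.001, 1.0, 0.021, 0.0]
ft_force: [0.8, -2.3, 0.4]
grip_width: 0.0222
```

Run:
```python
from h import *
go(.426,.0235,.0055,-0.8)
```

```text
clock 4.47 pos [ 0.4238 -0.0138  0.0056] yaw 2.43 F [ 0.82 -2.35  0.43] w 0.0222
shift [ 0.0038 -0.0372  0.0001] rv [ 0.0015 -0.0003  0.0564] dist 0.0374
```

{"fn": "move_arm", "kwargs": {"steps": [0.001, -0.014, 0, 0, 0, 0.02, 0.002, -0.025, 0, 0, 0, 0.04, 0.003, -0.034, 0, 0, 0, 0.052, 0.0035, -0.037, 0, 0.001, 0, 0.056, 0.0035, -0.037, 0, 0.001, 0, 0.056]}}

```text
clock: 4.88
position: [0.4251, 0.0233, 0.0055]
tool_rot: [0.0, 1.0, -0.006, -0.0]
ft_force: [-1.8, -0.3, 1.1]
grip_width: 0.0223
```

Run:
```python
from h import *
go(.426,.0235,.0055,-0.8)
c=cam('wrist','wrist2.png')
c=cam('top'); cv2.imwrite('pics/top2.png',cv2.resize(c['image'][110:310,240:390],None,fx=4,fy=4,interpolation=cv2.INTER_CUBIC)[:,:,::-1])
```

```text
clock 4.88 pos [0.4251 0.0233 0.0055] yaw -0.74 F [-1.85 -0.33  1.14] w 0.0223
shift [ 0.0009 -0.0002 -0.    ] rv [0.0007 0.0004 0.001 ] dist 0.0009
```

View pics/wrist2.png

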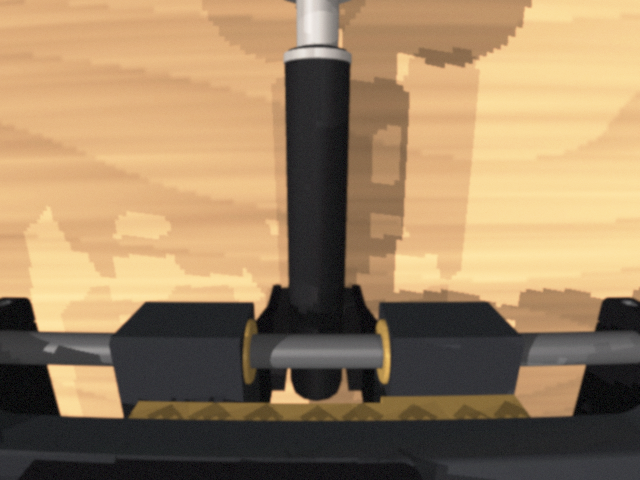

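View pics/top2.png

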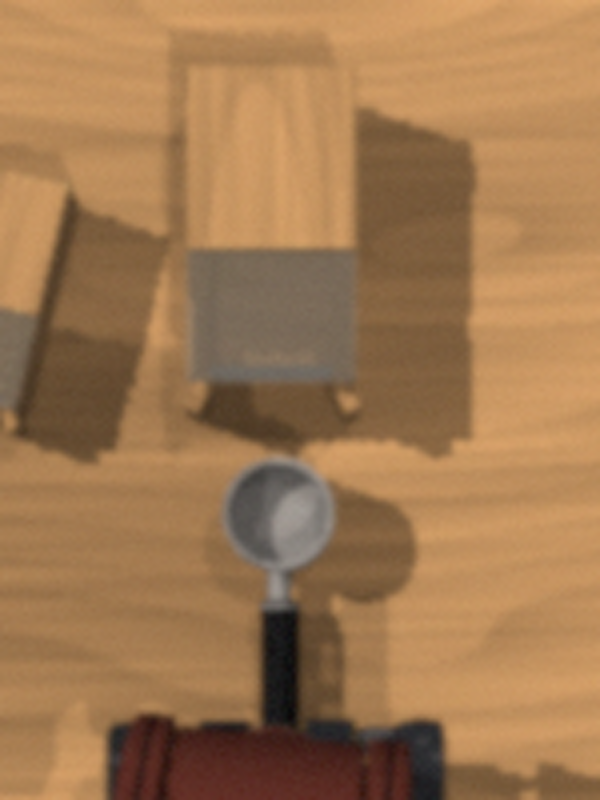

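The wrist view shows the handle well centred and straight in the jaws (x≈318). The top crop shows the head at crop (279,513), with the mouth lips at (200,408) and (348,408). Next I measure how the head lines up with the dock axis.

Run:
```python
from h import *
c=cam('top'); im=c['image']; g=cv2.GaussianBlur(cv2.cvtColor(im,cv2.COLOR_RGB2GRAY),(3,3),0).astype(float)
def edges(x0,rows):
    o=[]
    for r in rows:
        d=np.abs(np.diff(g[r,x0-5:x0+6])); d[d<.4*d.max()]=0; o.append([x0-5+.5+(d*np.arange(10)).sum()/d.sum(),r])
    return np.array(o)
rows=list(range(132,168))
for z,x in ((.072,287),(.072,329)):
    P=ray(c,edges(x,rows),z); k=np.polyfit(P[:,0],P[:,1],1); print('edge y at .68,.85',np.polyval(k,[.68,.85]).round(4),'yaw',np.degrees(k[0]).round(2))
hsv=cv2.cvtColor(im,cv2.COLOR_RGB2HSV)
m=np.zeros(g.shape,np.uint8); m[222:254,293:330]=((hsv[...,1]<70))[222:254,293:330]
cn=max(cv2.findContours(m,0,cv2.CHAIN_APPROX_NONE)[0],key=cv2.contourArea); 
(u,v),r=cv2.minEnclosingCircle(cn[cn[:,0,1]<245]); print('head',u,v,r,ray(c,[[u,v]],.05))
for r in (268,276,284): 
    xs=np.where(g[r,295:325]<45)[0]+295; print('handle',xs.min(),xs.max(),ray(c,[[(xs.min()+xs.max())/2,r]],.025))
# flap in window
P=ray(c,[[308,199.5],[308,205.3],[308,172.2]],.072); print(P[:,0], ray(c,[[308,199.5]],.062))
print('lips',ray(c,[[290,212],[327,212]],.06))
```

```text
edge y at .68,.85 [0.0715 0.0728] yaw 0.44
edge y at .68,.85 [-0.0248 -0.0324] yaw -2.57
head 309.3689270019531 237.9608917236328 13.965855598449707 [[0.58557266 0.02010915 0.05      ]]
handle 306 314 [[0.51317543 0.02058181 0.025     ]]
handle 306 314 [[0.49354713 0.02096318 0.025     ]]
handle 306 314 [[0.47397309 0.02134317 0.025     ]]
[0.67601044 0.6620709  0.74195058] [[0.67760262 0.02131639 0.062     ]]
lips [[ 0.64848561  0.06527208  0.06      ]
 [ 0.64660074 -0.02378347  0.06      ]]
```

{"fn": "move_arm", "kwargs": {"steps": [0.003, -0.001, 0, 0, 0, -0.001, 0.01, -0.001, 0, 0, 0, -0.002, 0.019, -0.001, 0, 0, 0, -0.002, 0.027, -0.001, 0, 0, 0, -0.002, 0.032, -0.001, 0, 0, 0, -0.002], "force": 30}}

```text
clock: 5.45
position: [0.4591, 0.0232, 0.0056]
tool_rot: [0.0, 1.0, -0.006, 0.0]
ft_force: [-1.1, -0.4, 0.2]
grip_width: 0.0234
```

Run:
```python
from h import *
go(.5,.0238,.0055,-0.6)
```

```text
clock 5.45 pos [0.4591 0.0232 0.0056] yaw -0.68 F [-1.12 -0.42  0.21] w 0.0234
shift [ 0.0409 -0.0011  0.0002] rv [ 0.0006 -0.0008 -0.0014] dist 0.0409
```

{"fn": "move_arm", "kwargs": {"steps": [0.004, -0.001, 0, 0, 0, 0, 0.009, -0.001, 0, 0, 0, 0, 0.014, -0.001, 0, 0, 0, 0, 0.019, -0.001, 0, 0, 0, 0, 0.024, -0.001, 0, 0, 0, 0]}}

```text
clock: 5.87
position: [0.4826, 0.024, 0.0052]
tool_rot: [0.0, 1.0, -0.006, -0.001]
ft_force: [-5.0, -1.1, 0.0]
grip_width: 0.023
```

{"fn": "move_arm", "kwargs": {"steps": [0.004, 0, 0, 0, 0, 0, 0.008, 0, 0, 0, 0, 0, 0.012, 0, 0, 0, 0, 0, 0.016, 0, 0, 0, 0, 0, 0.02, 0, 0, 0, 0, 0]}}

```text
clock: 6.28
position: [0.5021, 0.0239, 0.0049]
tool_rot: [0.0, 1.0, -0.006, -0.001]
ft_force: [-4.9, -0.5, 2.7]
grip_width: 0.0234
```

Run:
```python
from h import *
go(.53,.0235,.0055,-0.6)
c=cam('top'); cv2.imwrite('pics/top3.png',cv2.resize(c['image'][110:270,240:390],None,fx=4,fy=4,interpolation=cv2.INTER_CUBIC)[:600,:,::-1])
```

```text
clock 6.28 pos [0.5021 0.0239 0.0049] yaw -0.66 F [-4.9  -0.52  2.7 ] w 0.0234
shift [ 0.0279  0.0001 -0.0007] rv [ 0.0003  0.0028 -0.001 ] dist 0.0279
```

View pics/top3.png

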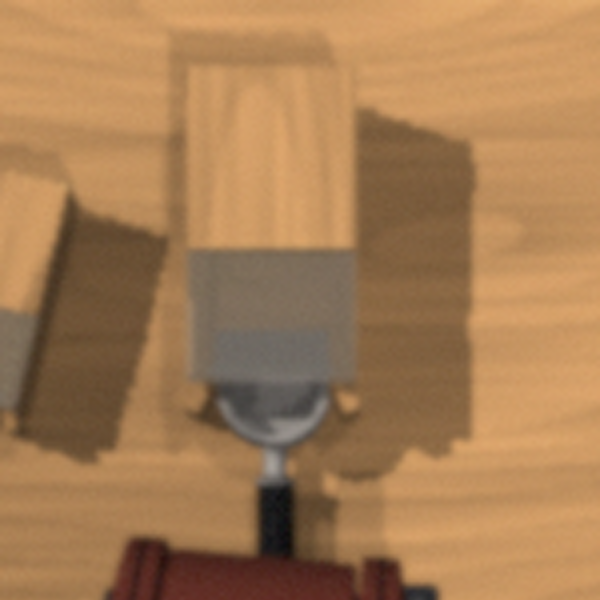

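The head is in the mouth, centred (crop x 273 against a passage centre of 272), and the flap is swinging up behind the window. I keep pushing gently.

{"fn": "move_arm", "kwargs": {"steps": [0.004, 0, 0, 0, 0, 0, 0.008, 0, 0, 0, 0, 0, 0.012, 0, 0, 0, 0, 0, 0.016, 0, 0, 0, 0, 0, 0.02, 0, 0, 0, 0, 0]}}

```text
clock: 6.75
position: [0.5237, 0.0236, 0.0053]
tool_rot: [0.0, 1.0, -0.006, -0.0]
ft_force: [-3.6, 0.3, 2.6]
grip_width: 0.0231
```

{"fn": "move_arm", "kwargs": {"steps": [0.004, 0, 0, 0, 0, 0, 0.008, 0, 0, 0, 0, 0, 0.012, 0, 0, 0, 0, 0, 0.016, 0, 0, 0, 0, 0, 0.02, 0, 0, 0, 0, 0]}}

```text
clock: 7.17
position: [0.5441, 0.0233, 0.0052]
tool_rot: [0.0, 1.0, -0.006, -0.001]
ft_force: [-4.3, 0.5, 2.0]
grip_width: 0.023
```

Run:
```python
from h import *
go(.57,.0232,.0055,-0.6)
```

```text
clock 7.17 pos [0.5441 0.0233 0.0052] yaw -0.67 F [-4.29  0.45  2.05] w 0.0230
shift [ 0.0259 -0.0002 -0.0003] rv [ 0.0004  0.0011 -0.0012] dist 0.0259
```

{"fn": "move_arm", "kwargs": {"steps": [0.004, 0, 0, 0, 0, 0, 0.008, 0, 0, 0, 0, 0, 0.012, 0, 0, 0, 0, 0, 0.016, 0, 0, 0, 0, 0, 0.02, 0, 0, 0, 0, 0]}}

```text
clock: 7.58
position: [0.5645, 0.0231, 0.0052]
tool_rot: [0.0, 1.0, -0.006, -0.001]
ft_force: [-4.0, 0.2, 1.0]
grip_width: 0.0232
```

{"fn": "move_arm", "kwargs": {"steps": [0.002, 0, 0, 0, 0, 0, 0.004, 0, 0, 0, 0, 0, 0.006, 0, 0, 0, 0, 0, 0.008, 0, 0, 0, 0, 0, 0.01, 0, 0, 0, 0, 0]}}

```text
clock: 8.0
position: [0.5751, 0.0229, 0.0054]
tool_rot: [0.0, 1.0, -0.006, -0.0]
ft_force: [-2.3, -0.1, 0.3]
grip_width: 0.0234
```

{"fn": "move_arm", "kwargs": {"steps": [0.001, 0, 0, 0, 0, 0, 0.002, 0, 0, 0, 0, 0, 0.003, 0, 0, 0, 0, 0, 0.004, 0, 0, 0, 0, 0, 0.005, 0, 0, 0, 0, 0]}}

```text
clock: 8.42
position: [0.5802, 0.0229, 0.0054]
tool_rot: [0.0, 1.0, -0.006, -0.0]
ft_force: [-2.6, -0.6, 1.2]
grip_width: 0.0231
```

{"fn": "move_arm", "kwargs": {"steps": [0.001, 0, 0, 0, 0, 0, 0.002, 0, 0, 0, 0, 0, 0.003, 0, 0, 0, 0, 0, 0.003, 0, 0, 0, 0, 0]}}

```text
clock: 8.75
position: [0.5835, 0.0228, 0.0055]
tool_rot: [0.0, 1.0, -0.006, 0.0]
ft_force: [-1.4, 0.1, 0.7]
grip_width: 0.0231
```

{"fn": "move_arm", "kwargs": {"steps": [0.001, 0, 0, 0, 0, 0, 0.002, 0, 0, 0, 0, 0, 0.003, 0, 0, 0, 0, 0]}}

```text
clock: 9.0
position: [0.5851, 0.0229, 0.0049]
tool_rot: [0.0, 1.0, -0.006, -0.001]
ft_force: [-6.1, -0.1, 1.8]
grip_width: 0.0233
```

{"fn": "move_arm", "kwargs": {"steps": [0.001, 0, 0, 0, 0, 0, 0.002, 0, 0, 0, 0, 0, 0.003, 0, 0, 0, 0, 0]}}

```text
clock: 9.25
position: [0.5861, 0.023, 0.0041]
tool_rot: [0.0, 1.0, -0.006, -0.004]
ft_force: [-8.0, -0.4, 3.0]
grip_width: 0.0234
```

Run:
```python
from h import *
for i in range(5):
    c=cam('top'); s=readout.state(); print(s['position'].round(4),s['ft_force'].round(2),s['ft_torque'].round(2))
cv2.imwrite('pics/top4.png',cv2.resize(c['image'][110:250,250:370],None,fx=5,fy=5,interpolation=cv2.INTER_CUBIC)[:,:,::-1][-600:])
```

```text
[0.5861 0.023  0.0041] [-7.58 -0.02  2.39] [ 0.02  1.14 -0.09]
[0.5861 0.0229 0.0041] [-7.45 -0.56  3.29] [-0.01  1.1  -0.02]
[0.5861 0.023  0.0041] [-6.75 -0.41  2.36] [-0.02  1.17  0.01]
[0.5862 0.023  0.0041] [-7.79 -0.43  2.37] [-0.01  1.12 -0.03]
[0.5861 0.023  0.0041] [-7.48  0.63  2.14] [ 0.    1.13 -0.09]
```

View pics/top4.png

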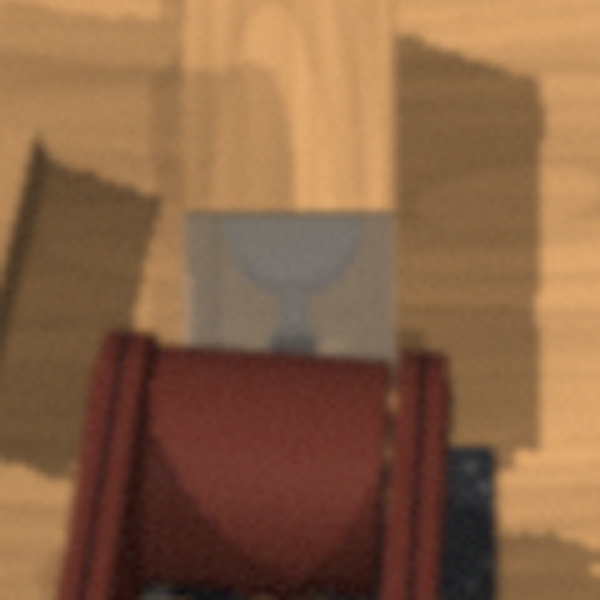

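The round head is fully past the flap (front edge of the head at crop (292,285), neck behind it), and no flap is raised over it. Mean push is 7.4 N, so I'll go about 1 mm further.

{"fn": "move_arm", "kwargs": {"steps": [0.0025, 0, 0, 0, 0, 0, 0.003, 0, 0, 0, 0, 0, 0.003, 0, 0, 0, 0, 0]}}

```text
clock: 9.75
position: [0.5867, 0.0231, 0.0031]
tool_rot: [-0.0, 1.0, -0.006, -0.006]
ft_force: [-9.7, 0.0, 4.1]
grip_width: 0.0228
```

Run:
```python
from h import *
for i in range(5):
    c=cam('top'); s=readout.state(); print(s['position'].round(4),s['ft_force'].round(2),s['ft_torque'].round(2))
```

```text
[0.5867 0.0231 0.0031] [-8.34  0.29  4.27] [ 0.    1.3  -0.13]
[0.5867 0.0231 0.0031] [-8.35 -0.29  4.44] [ 0.01  1.32 -0.07]
[0.5867 0.0231 0.0032] [-8.55 -0.55  4.  ] [ 0.01  1.3  -0.04]
[0.5867 0.0231 0.0031] [-9.33 -0.17  3.9 ] [ 0.    1.28 -0.07]
[0.5867 0.0231 0.0031] [-8.67 -0.4   4.56] [-0.01  1.3  -0.06]
```

Steady push is 8.6 N: pad ≈6.6 N plus ≈2 N friction, with ≈2.5–3 mm travel since first touch. I let go while holding the same target.

{"fn": "move_arm", "kwargs": {"steps": [0.0023, 0, 0, 0, 0, 0, 0.0023, 0, 0, 0, 0, 0, 0.0023, 0, 0, 0, 0, 0, 0.0023, 0, 0, 0, 0, 0, 0.0023, 0, 0, 0, 0, 0], "jaw": 90}}

```text
clock: 10.42
position: [0.5896, 0.023, 0.0034]
tool_rot: [-0.0, 1.0, -0.006, -0.006]
ft_force: [-0.4, -0.3, -0.2]
grip_width: 0.0488
```

Run:
```python
from h import *
c=cam('wrist','wrist5.png'); go(.585,.023,.16,-.6)
```

```text
clock 10.47 pos [0.5895 0.023  0.0034] yaw -0.66 F [-1.03  0.09  0.05] w 0.0518
shift [-6.300e-03  1.000e-04 -1.566e-01] rv [ 0.      0.0115 -0.001 ] dist 0.1567
```

Free of contact (force ≈ 0). I raise the tool straight up, then back off.

{"fn": "move_arm", "kwargs": {"steps": [-0.002, 0, -0.008, 0, 0.003, 0, -0.004, 0, -0.025, 0, 0.008, 0, -0.005, 0, -0.05, 0, 0.011, 0, -0.006, 0, -0.085, 0, 0.011, 0, -0.007, 0, -0.12, 0, 0.011, 0]}}

```text
clock: 10.88
position: [0.5828, 0.0232, 0.1244]
tool_rot: [-0.0, 1.0, -0.006, -0.001]
ft_force: [0.8, -0.2, 0.0]
grip_width: 0.0566
```

{"fn": "move_arm", "kwargs": {"steps": [-0.03, 0, -0.02, 0, 0, 0, -0.06, 0, -0.04, 0, 0, 0, -0.09, 0, -0.06, 0, 0, 0, -0.12, 0, -0.07, 0, 0, 0, -0.14, 0, -0.075, 0, 0, 0]}}

```text
clock: 11.3
position: [0.4417, 0.0249, 0.2021]
tool_rot: [0.0, 1.0, -0.006, 0.001]
ft_force: [0.6, -0.6, 0.2]
grip_width: 0.0561
```

{"fn": "move_arm", "kwargs": {"steps": [0, 0, 0, 0, 0, 0, 0, 0, 0, 0, 0, 0]}}

```text
clock: 11.47
position: [0.4419, 0.0249, 0.2037]
tool_rot: [0.0, 1.0, -0.006, 0.003]
ft_force: [0.2, 0.3, 0.5]
grip_width: 0.0559
```

Run:
```python
from h import *
go(.585,.023,.16,-.6)
t=cam('top'); s=cam('scene'); w=cam('wrist')
a=cv2.resize(t['image'][110:270,250:370],(450,600),interpolation=cv2.INTER_CUBIC)
b=cv2.resize(s['image'][190:350,300:480],None,fx=1.9,fy=1.9,interpolation=cv2.INTER_CUBIC)
d=cv2.resize(w['image'],(342,256))
v=np.zeros((600,342,3),np.uint8); v[:304]=b[:304,:342]; v[340:596]=d
cv2.imwrite('pics/fin.png',np.hstack([a,v])[:,:,::-1])
im=t['image']
print('cup/jar px diff', [float(np.abs(im[y0:y1,x0:x1].astype(int)-cv2.imread('pics/top0.png')[y0:y1,x0:x1,::-1]).mean()) for y0,y1,x0,x1 in((225,270,140,185),(195,245,445,500))])
```

```text
clock 11.47 pos [0.4419 0.0249 0.2037] yaw -0.65 F [0.25 0.26 0.51] w 0.0559
shift [0.1429 0.0002 0.0444] rv [ 0.0006 -0.0051 -0.0008] dist 0.1497
cup/jar px diff [8.377942386831275, 13.313818181818181]
```

View pics/fin.png

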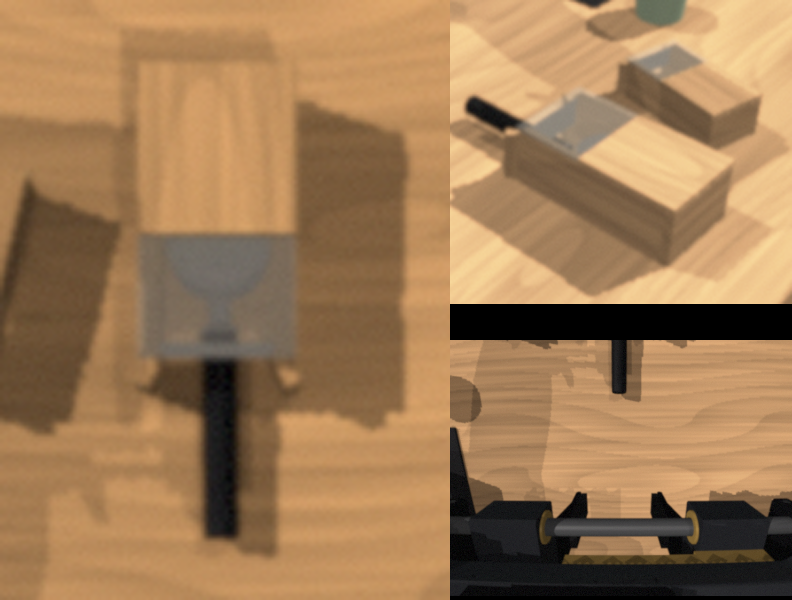

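The final views show the head under the window and wood roof, the flap edge back at its shut line (crop row ~337), and the handle lying straight out. I check the seat depth and the bystanders, then sign off.

```bash
python3 - <<'E'
from h import *
t=cam('top'); g=cv2.cvtColor(t['image'],cv2.COLOR_RGB2GRAY); g0=cv2.cvtColor(cv2.imread('pics/top0.png'),cv2.COLOR_BGR2GRAY)
for n,(y0,y1,x0,x1) in dict(cup=(225,270,140,185),jar=(195,245,445,500)).items(): print(n,cv2.phaseCorrelate(g0[y0:y1,x0:x1].astype(float),g[y0:y1,x0:x1].astype(float)))
ys=np.where(g[215:275,305:312].mean(1)<55)[0]+215; print('handle end',ray(t,[[308.5,ys.max()+.5]],.02))
E
python3 -c "
from workcell import order; print(order.sign_off())"
```

```text
cup ((0.4636222051857075, 0.5138341203093688), 0.9541920475937627)
jar ((-0.07404884094854225, -0.042654324226852225), 0.9806609929446587)
handle end [[0.55163716 0.02367372 0.02      ]]
the job is handed in; nothing more can be done
None
```

The portafilter is in the larger beech dock with its flap shut behind the head, and the job is handed in at about 11.5 s of the 67 s allowed. I gripped the smaller portafilter by its handle, slid it round in front of the dock and pushed the head in through the flap. I then pressed on until the pad was about half in and let go.

**Push force:** steady about 8.6 N at the end, which I read as 6.6 N of pad and 2 N of friction. The highest reading was 9.7 N, under the 13 N limit. I felt about 2.5 mm of pad travel after first touch, so half travel is an estimate rather than a direct measurement.

**Last checks:**
- **Flap:** the final pictures show its edge back at the shut line.
- **Portafilter:** it lies straight, with the handle sticking out under the flap. The handle end was seen at x = 0.552 m against 0.551 m expected, so it had not sprung back noticeably after release.
- **Robot:** clear of everything, with only noise on the force reading.
- **Jar:** unmoved.
- **Cup:** the before-and-after picture comparison showed about half a pixel of shift (roughly 1 mm). The arm never went near it, so I take this to be picture noise or a change in shadow; I did not check further.

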